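# Screw in the puller rod and draw the orange plug from the dry block

## Robot

A 6-joint arm with a two-finger parallel gripper is mounted at the origin on a cart in front of the work surface, level with it; the furniture and walls round the work are solid. World frame = base frame: x ahead of the robot, y to its left, z up, the work surface at z = 0. Lengths are in m, angles in degrees, forces in N, time in s.
With the tool pointing down it reaches from about 0.35 to 0.875 m from the base axis. Payload 4.2 kg.
Tool frame: the origin (TCP) lies between the finger pads; the fingertips stand 14 mm ahead of it and the grasp point (between the pads) lies 5 mm behind it; x points along the fingers, y is the direction in which the jaws open and shut, and the axes are right-handed (so a half turn about x gives the same grasp; the last joint's range is limited). The gripper opens to 87 mm and grips with 3 to 60 N. Pads are 19 mm wide; open, the fingers measure 117 mm over their backs; the gripper's body (75 mm by 190 mm) begins 51 mm behind the grasp point.
Start: joints at [85.348, 22.042, 0.453, 0, -68.411, -14.817], TCP at [0.208, 0.589, 0.237] pointing down, gripper open.
Joint ranges: [-179.83, 179.83], [-69.29, 118.12], [-61.27, 80.66], [-181.25, 117.63], [-171.15, -9.14], [-177.46, 177.46]. Speed limits (degrees/s): [159.86, 159.86, 180, 180, 180, 180].

## Interface

Orientations are given as a 3x3 rotation matrix whose columns are the frame's x, y, z axes.
In Python, from station import r, imaging, job gives the robot as it stands. The module is installed in compiled form; this text tells all that it offers.
- The arm moves only by the tool apply_moves, never from a script. Its arguments are lists of equal length, an entry for each row: "xyz": the shift along the tool's x, y, z in m, a list of three; "twist": the turn about the tool's x in degrees; "claw": the opening, from 0 (shut) to 1 (fully open). A call has 1 to 12 rows; each row shifts and turns the pose as measured when the row begins, along the tool's axes as they then stand; what a row does not reach is not made up. A row lasts 1/10 s, in which the tool goes at most 50 mm and 8.59 degrees, less where a joint would pass 70% of its speed; a pose out of reach is approached as far as the arm can. A call is refused whole if a number of a shift passes 0.05 or a number of a turn 8.59, either way. A call with a gripper value outside its range is refused whole. The fingers move at their own pace and stop on an object; the grip force is fixed at half the most. Time passes only in rows, so rows that do not move let the fingers close. It gives the time, the measured TCP pose, the force and the opening at its end, in the units of the state.
- r.sense(): the state, without advancing time (a new reading comes with each control period).
- imaging.capture(name): name is "scene" or "side" or "wrist"; returns a dict with "pixels" (400x640x3 uint8, red, green, blue), "mtx" (3x3 intrinsics, pixels), "distortion" ([k1, k2, p1, p2, k3] as OpenCV has them; the pictures are not rectified), "view" (4x4, takes a point from world to camera coordinates). Camera axes: x right, y down, z forward; pixel columns grow to the right and rows downward; lengths in m; the calibration is good to about 2 mm. A picture is of the moment at which its call begins. There is no depth.
- job.finish_job(): hands the job in, once; it reports no verdict.
Trained networks look in a picture, given as the dict that the camera call returned (one of the last four; its "shot" number tells which), for a name from the list of things; names that differ only in an ending like _2 or _b are one class to them, and where a whole thing is asked for, a point or a joint stands for the part that bears it (a point fixed in the world has none). Each returns a list of dicts, best first, with "p" (0 to 1); they miss things now and then, are a little off and sometimes report something else, mostly with a low value. They report only what shows in the picture. A call takes as long as a camera call. They do not tell look-alikes from the thing itself.
- imaging.regions_of(query, picture): "mask" (400x640 bool, what is visible of it) and "centre" ([column, row] in pixels, amid what is visible of it).
The state is a dict: "time_s": time; "joints": joint angles; "joint_velocities": joint speeds; "effort": joint torques, N m; "tcp_pos": TCP position; "ee_rot": TCP orientation; "wrist_force": force on the tool from outside, world axes, zero at the start; "moment": the same for the moment, N m; "gripper_width": opening from 0.0 (shut) to 1.0 (fully open).
Only numpy, scipy, OpenCV 4.12 (cv2) and the standard library are available. Lean on these libraries where they do the work, as an engineer would, in place of code of your own. Each camera call takes 0.05 s, during which the arm holds its last target.

## Task

Open the orange well of the aluminium dry block: screw the orange puller rod fully home into its plug (clockwise, a bit under a quarter turn, while the plug still sits in its well), then pull the plug straight up out of the block by the rod. Set the plug, rod still screwed in, upright in the middle of the pale clear-white tub lid, lowering it until it stands there before you let go. Leave the blue plug in its well.

Things in the scene. Friction and masses are not known exactly. Their poses are not given: they have to be found in the camera images.
- orange_plug: Loose steel plug (0.36 kg with rod) in either well of the block: square shank 34 x 34 mm, 30 mm long, under a 46 x 46 x 8 mm flange that rests on the block's top; orange ring on the flange, puller rod with orange handle upright on its centre. Origin: centre of the shank's underside, z up; flange top 38 mm above it. The shank cannot turn in its well.
- orange_grip (a point): Centre of the orange bar handle atop the puller rod: 52 mm long (point x), 15 mm thick (y), 24 mm high (z up). On the plug's axis, 80 mm above the plug's origin when unscrewed, 78 mm when home. Under the bar 28 mm of 10 mm thick rod down to the flange, with a 15 mm wide, 3 mm high ring under the bar and a 22 mm wide collar up to 9 mm above the flange. Turns with the rod.
- orange_rod (a joint): How far the orange rod is screwed into its plug, rad: starts at 0 to 0.3, grows clockwise seen from above, 1.4 is fully home (hard stop, collar down on the flange). Coarse thread: the rod sinks 10 mm a full turn (2.2 mm in 1.4 rad) relative to the plug. Turning takes about 0.05 N m; it stays where it is left and a straight pull does not unscrew it.
- dry_block: Aluminium block fixed to the worktop, 90 mm (its x) x 220 mm (its y) x 45 mm high, black foot. Origin: centre of its underside. Two square wells in its top, 36 x 36 mm, 34 mm deep, centred at y = +60 mm and -60 mm, x = 0 in its frame; the plugs' sides are parallel to the block's.
- blue_plug: The other plug, of the same shape and size, in the other well, with a blue ring and a blue bar handle on its rod, fully screwed in. It stays where it is. Origin as for the orange plug.
- tub_lid: Pale, whitish translucent rectangular plastic tub lid with a raised rim, fixed flat on the worktop, 80 mm (its x) x 104 mm (its y), 8 mm high. Origin: centre of its underside; the plug stands on its top, 8 mm above.
There are look-alikes about, which are no part of the job. There is more than one size of the tub_lid; the one meant has the size given above.

How it is judged (in metres and radians):
On the way, in this order (a step that is already met when the one before it is completed fails the run):
1. the orange rod is screwed home (1.15 rad or more) with the plug still seated in its well (raised less than 10 mm) (value of joint orange_rod above 1.15 rad and z of orange_plug in the frame of dry_block below 0.025 m), for 0.1 s.
2. the plug is pulled straight up: its underside is 5 mm or more above the block's top, still within 15 mm of its well's axis each way and within 0.2 rad of upright, rod screwed in (z of orange_plug in the frame of dry_block above 0.05 m and x of orange_plug in the frame of dry_block between -0.015 and 0.015 m and (y of orange_plug in the frame of dry_block between 0.045 and 0.075 m or y of orange_plug in the frame of dry_block between -0.075 and -0.045 m) and angle between orange_plug's own z axis and vertical below 0.2 rad and value of joint orange_rod above 1.05 rad).
3. the plug is lowered onto the tub lid (underside less than 6 mm above its top, within 25 mm of its centre) while the fingers still hold it (horizontal distance between orange_plug and tub_lid below 0.025 m and z of orange_plug in the frame of tub_lid below 0.014 m and contact force between the fingers and orange_plug above 0.5 N).
At the end, for the whole second after the job is handed in: The orange plug stands still and upright (within 0.15 rad) on the tub lid, its axis within 25 mm of the lid's centre, the rod still screwed in (1.05 rad or more); the blue plug is within 10 mm of where it was (horizontal distance between orange_plug and tub_lid below 0.025 m and z of orange_plug in the frame of tub_lid between 0.005 and 0.012 m and angle between orange_plug's own z axis and vertical below 0.15 rad and value of joint orange_rod above 1.05 rad and linear speed of orange_plug below 0.02 m/s and distance of blue_plug from where it was at the start of the episode below 0.01 m); the robot touches nothing.
It fails at once if the blue plug is moved by more than 15 mm (distance of blue_plug from where it was at the start of the episode above 0.015 m).
It also fails if it takes over 40 s, if anything falls off the work surface, if the arm or the gripper's body presses on something with over 40 N, if the wrist force passes 120 N, or if a joint passes its speed limit or range.

## Working session

There is one attempt and no reset: what is moved stays moved. The work goes in short steps, Python scripts to look and compute and a tool call to move; the robot and the scene stay as the last step left them, time stands still between calls to the robot, and variables do not carry over. Pictures are saved under pics/ and viewed, and the job is handed in when it is done.

Besides the shell and the picture viewer there is one more tool, called after "Call:" as name([rows], argument=value, ...), one row to a line, values as JSON. apply_moves: Moves the arm, as the interface text tells. Its arguments: {"type":"object","properties":{"xyz":{"type":"array","items":{"type":"array","items":{"type":"number"}}},"twist":{"type":"array","items":{"type":"number"}},"claw":{"type":"array","items":{"type":"number"}}},"required":["xyz","twist","claw"]}

```bash
mkdir -p pics; cat > h.py <<'E'
import numpy as np, cv2, pickle
from station import r, imaging, job
def snap(n,f):
    p=imaging.capture(n); cv2.imwrite('pics/'+f,p['pixels'][:,:,::-1]); pickle.dump(p,open('pics/'+f+'.pkl','wb')); return p
def ray(p,uv):
    u=cv2.undistortPoints(np.array([[uv]],float),p['mtx'],np.array(p['distortion'],float))[0,0]
    V=np.array(p['view']);R=V[:3,:3];o=-R.T@V[:3,3];d=R.T@np.array([u[0],u[1],1]);return o,d
def atz(p,uv,z):
    o,d=ray(p,uv);return o+d*(z-o[2])/d[2]
def proj(p,X):
    V=np.array(p['view']);return cv2.projectPoints(np.array(X,float).reshape(-1,3),cv2.Rodrigues(V[:3,:3])[0],V[:3,3],p['mtx'],np.array(p['distortion'],float))[0][:,0]
E
python3 - <<'E'
from h import *
for n in ['scene','side','wrist']:
    p=snap(n,n+'1.png')
    V=np.array(p['view']);print(n,-V[:3,:3].T@V[:3,3])
    for q in ['orange_grip','orange_plug','tub_lid','dry_block','blue_plug']:
        print(n,q,[(round(d['p'],2),np.round(d['centre']),d['mask'].sum()) for d in imaging.regions_of(q,p)])
s=r.sense();print(s)
E
```

```text
scene [-0.13332996 -0.71319238  0.53353366]
scene orange_grip [(0.55, array([337., 196.]), np.int64(177))]
scene orange_plug [(0.73, array([335., 208.]), np.int64(374))]
scene tub_lid [(0.93, array([411., 282.]), np.int64(1263)), (0.87, array([349., 288.]), np.int64(653))]
scene dry_block [(0.69, array([315., 218.]), np.int64(2400))]
scene blue_plug [(0.74, array([298., 187.]), np.int64(425))]
side [ 0.21118301 -0.63976116  0.51118824]
side orange_grip [(0.62, array([337., 181.]), np.int64(182))]
side orange_plug [(0.6, array([338., 191.]), np.int64(448))]
side tub_lid [(0.92, array([312., 281.]), np.int64(780)), (0.57, array([376., 288.]), np.int64(1622))]
side dry_block [(0.91, array([325., 199.]), np.int64(2144))]
side blue_plug [(0.64, array([313., 166.]), np.int64(363))]
wrist [0.28191076 0.56396133 0.38578574]
wrist orange_grip []
wrist orange_plug []
wrist tub_lid []
wrist dry_block []
wrist blue_plug []
{'time_s': 0.9, 'joints': array([ 8.53499102e+01,  2.20398199e+01,  4.53554209e-01, -4.20432008e-04,
       -6.84114492e+01, -1.48144583e+01]), 'joint_velocities': array([ 0.01073155, -0.07451149, -0.14208049, -0.01970073, -0.01183194,
       -0.0436373 ]), 'effort': array([ 1.10391422e-03, -3.90458286e+01,  1.87618214e+01,  4.22420964e+00,
        1.55592780e-02, -1.68291109e-05]), 'tcp_pos': array([0.20825529, 0.5892637 , 0.23657495]), 'ee_rot': array([[-3.56738426e-06, -3.33226079e-01, -9.42846955e-01],
       [ 4.03048412e-05, -9.42846954e-01,  3.33226079e-01],
       [-9.99999999e-01, -3.68125514e-05,  1.67941216e-05]]), 'wrist_force': array([ 0.57746033,  0.0399774 , -0.60455866]), 'moment': array([-0.03026506,  0.01127524,  0.01141532]), 'gripper_width': 0.9994921806450647}
```

View pics/scene1.png

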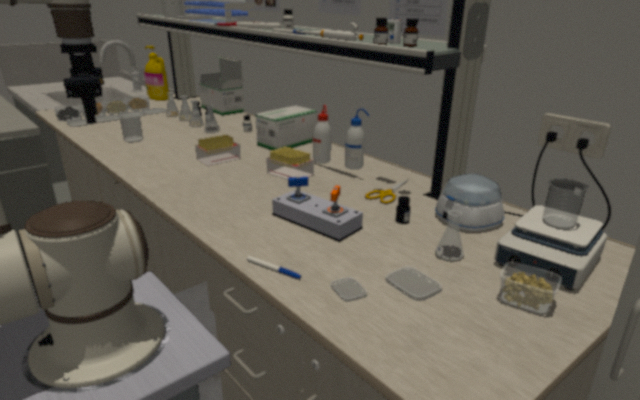

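View pics/side1.png

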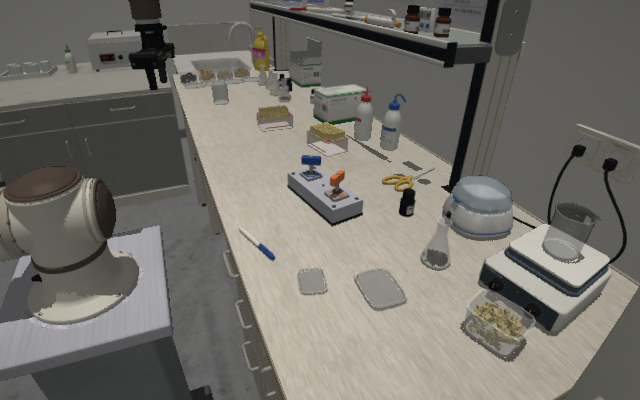

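```bash
python3 - <<'E'
import pickle,cv2
from h import *
for f,(x0,x1,y0,y1) in {'scene1':(250,450,150,310),'side1':(250,450,140,310)}.items():
    im=cv2.imread(f'pics/{f}.png')[y0:y1,x0:x1]; cv2.imwrite(f'pics/{f}_z.png',cv2.resize(im,None,fx=3.5,fy=3.5,interpolation=cv2.INTER_CUBIC))
P=[pickle.load(open(f'pics/{n}1.png.pkl','rb')) for n in('scene','side')]
def tri(a,b):
    A=[];B=[]
    for p,uv in zip(P,(a,b)):
        o,d=ray(p,uv);d/=np.linalg.norm(d);M=np.eye(3)-np.outer(d,d);A.append(M);B.append(M@o)
    return np.linalg.lstsq(np.vstack(A),np.hstack(B),rcond=None)[0]
print('grip',tri((337,196),(337,181)))
print('blue',tri((298,187),(313,166)))
print('lidA',tri((411,282),(376,288)),'lidB',tri((349,288),(312,281)))
for p,l in zip(P,[((411,282),(349,288)),((376,288),(312,281))]):
    print([atz(p,u,.006) for u in l])
E
```

```text
grip [0.56138714 0.04596043 0.09159396]
blue [0.55988687 0.19230844 0.06613991]
lidA [ 0.51709161 -0.22425265  0.00924859] lidB [ 0.41467616 -0.1558846   0.00357143]
[array([ 0.52109325, -0.22128808,  0.006     ]), array([ 0.4120071 , -0.15883584,  0.006     ])]
[array([ 0.51908223, -0.22150136,  0.006     ]), array([ 0.41374459, -0.15782003,  0.006     ])]
```

View pics/scene1_z.png

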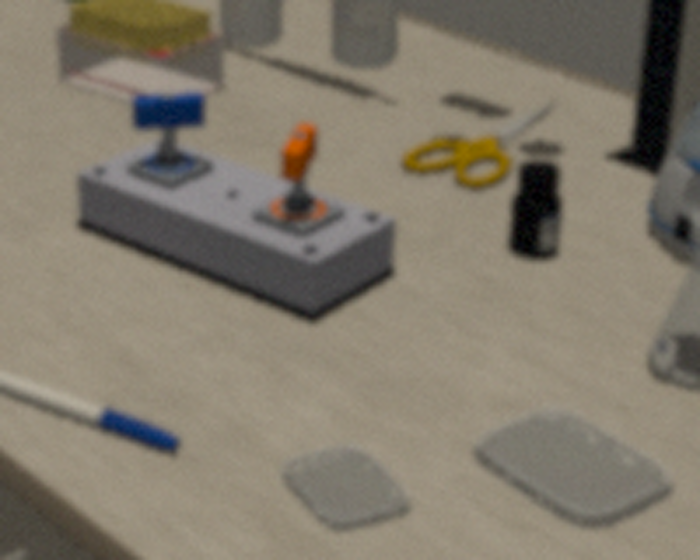

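View pics/side1_z.png

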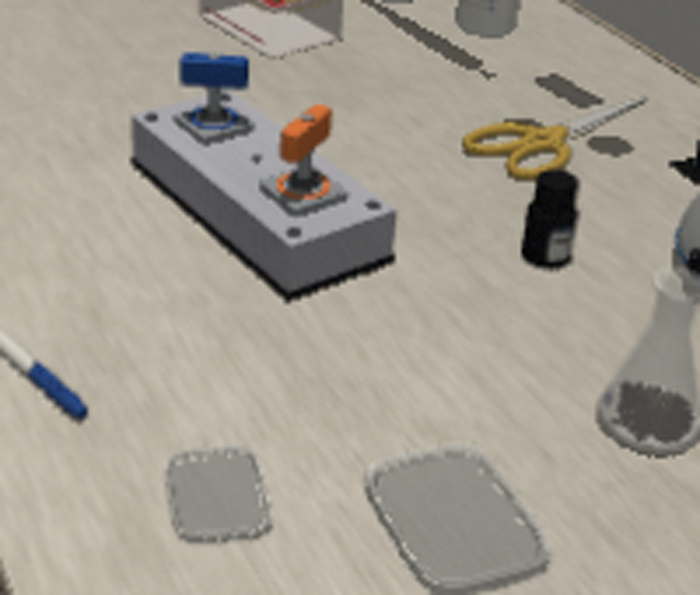

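```bash
cat > lid.py <<'E'
from h import *
def quad(p,d,z):
    c=max(cv2.findContours(d['mask'].astype(np.uint8),0,2)[0],key=len)[:,0]
    X=np.array([atz(p,u.astype(float),z)[:2] for u in c])
    rc=cv2.minAreaRect((X*1000).astype(np.float32)); return rc
E
python3 - <<'E'
from lid import *
for n in ['scene','side']:
    p=snap(n,n+'2.png')
    for d in imaging.regions_of('tub_lid',p): print(n,d['p'],quad(p,d,.006))
    for d in imaging.regions_of('orange_grip',p): print('grip',d['p'],d['centre'],quad(p,d,.095))
E
```

```text
scene 0.83 ((522.487548828125, -224.51544189453125), (107.87335205078125, 85.9613265991211), 83.57568359375)
scene 0.76 ((409.26300048828125, -158.64688110351562), (75.81938934326172, 57.83969497680664), 76.10167694091797)
grip 0.53 [337.9, 193.4] ((547.2141723632812, 33.819984436035156), (138.86923217773438, 18.91452980041504), 47.149131774902344)
side 0.94 ((527.3023681640625, -222.70822143554688), (109.2358169555664, 83.31969451904297), 86.29650115966797)
grip 0.62 [336.9, 183.2] ((557.6783447265625, 45.51031494140625), (116.68572235107422, 31.355287551879883), 56.846710205078125)
```

```bash
python3 - <<'E'
from h import *
P={n:pickle.load(open(f'pics/{n}1.png.pkl','rb')) for n in('scene','side')}
def Z(n,x,y,z):
    return np.round(atz(P[n],(250+x/3.5,(150 if n=='scene' else 140)+y/3.5),z),3)
print('orange base', Z('side',303,184,.056),Z('scene',298,208,.056))
print('blue base', Z('side',212,122,.056),Z('scene',170,163,.056))
print('bar side',Z('side',288,148,.095),Z('side',324,120,.095),'scene',Z('scene',290,165,.095),Z('scene',308,140,.095))
print('bluebar side',Z('side',182,70,.093),Z('side',247,72,.093))
print('corners side',Z('side',134,120,.045),Z('side',292,245,.045),Z('side',394,213,.045))
p=pickle.load(open('pics/wrist1.png.pkl','rb'));V=np.array(p['view']);print(V[2,:3],V[0,:3],p['mtx'])
E
```

```text
orange base [0.565 0.054 0.056] [0.559 0.047 0.056]
blue base [0.541 0.163 0.056] [0.538 0.162 0.056]
bar side [0.546 0.041 0.095] [0.587 0.069 0.095] scene [0.543 0.039 0.095] [0.58  0.063 0.095]
bluebar side [0.525 0.184 0.093] [0.569 0.163 0.093]
corners side [0.494 0.208 0.045] [0.532 0.001 0.045] [0.616 0.011 0.045]
[-0.26782589  0.09512281 -0.95876011] [-3.33742191e-01 -9.42664342e-01 -2.96300856e-04] [[288.7307773    0.         322.08520116]
 [  0.         288.7307773  200.13989114]
 [  0.           0.           1.        ]]
```

Call:
apply_moves([
  [0,0.02,-0.026],
  [0,0.0304,-0.0395],
  [0,0.0304,-0.0395],
  [0,0.0304,-0.0395],
  [0,0.0304,-0.0395],
  [0,0.0304,-0.0395],
  [0,0.0304,-0.0395],
  [0,0.0304,-0.0395],
  [0,0.0304,-0.0395],
  [0,0.0304,-0.0395],
  [0,0.0304,-0.0395],
  [0,0.0304,-0.0395],
], twist=[0,0,0,0,0,0,0,0,0,0,0,0], claw=[1,1,1,1,1,1,1,1,1,1,1,1])

```text
time_s: 2.4
tcp_pos: [0.5268, 0.1027, 0.2378]
ee_rot: [[0.007, -0.32, -0.947], [0.005, -0.947, 0.32], [-1.0, -0.007, -0.005]]
wrist_force: [0.9, 0.7, -0.0]
gripper_width: 0.998
```

Call:
apply_moves([
  [0,0.018,-0.025],
  [0,0.015,-0.02],
  [0,0,0],
  [0,0,0],
  [0,0,0],
  [0,0,0],
  [0,0,0],
  [0,0,0],
  [0,0,0],
], twist=[0,0,-8.5,-8.5,-8.5,-8.5,-8.5,-8.5,-4], claw=[1,1,1,1,1,1,1,1,1])

```text
time_s: 3.3
tcp_pos: [0.5632, 0.0471, 0.2375]
ee_rot: [[0.007, 0.602, -0.798], [0.004, -0.798, -0.602], [-1.0, 0.001, -0.009]]
wrist_force: [0.1, -0.1, -0.1]
gripper_width: 1.003
```

```bash
python3 - <<'E'
from h import *
p=snap('wrist','wrist2.png')
for q in ['orange_grip','orange_plug','dry_block','blue_plug']:
    for d in imaging.regions_of(q,p):
        if d['p']<.3: continue
        c=max(cv2.findContours(d['mask'].astype(np.uint8),0,2)[0],key=len)
        z=.107 if q=='orange_grip' else .05
        print(q,round(d['p'],2),d['centre'],d['mask'].sum(),cv2.minAreaRect(c),atz(p,d['centre'],z))
s=r.sense();print(s['time_s'],s['joints'],s['tcp_pos'],s['ee_rot'])
E
```

```text
orange_grip 0.8 [315.9, 180.7] 818 ((317.0, 185.0), (52.0, 18.0), 90.0) [0.57265768 0.0626401  0.107     ]
orange_plug 0.6 [318.9, 177.8] 1685 ((314.389892578125, 182.68624877929688), (39.38274383544922, 53.458900451660156), 27.21611213684082) [0.5671059  0.05549693 0.05      ]
dry_block 0.89 [267.0, 149.0] 11454 ((269.1000061035156, 147.30001831054688), (198.11561584472656, 82.73451232910156), 26.56505012512207) [0.55810873 0.12383228 0.05      ]
blue_plug 0.71 [220.2, 130.4] 2003 ((214.6000213623047, 130.8000030517578), (57.24333572387695, 51.87677764892578), 26.56505012512207) [0.54344698 0.17824862 0.05      ]
blue_plug 0.7 [314.3, 178.4] 1758 ((313.820556640625, 182.7032470703125), (40.24486541748047, 53.75846481323242), 27.407575607299805) [0.56322947 0.05943263 0.05      ]
3.55 [ 2.11698364e+01  1.59651232e+01 -8.33518596e+00 -8.87561155e-02
 -6.52098084e+01  1.05574346e+02] [0.5631741  0.04717638 0.23745595] [[ 7.46549732e-03  5.97723964e-01 -8.01667218e-01]
 [ 4.39926783e-03 -8.01701433e-01 -5.97708507e-01]
 [-9.99962456e-01  9.35442450e-04 -8.61464771e-03]]
```

View pics/wrist2.png

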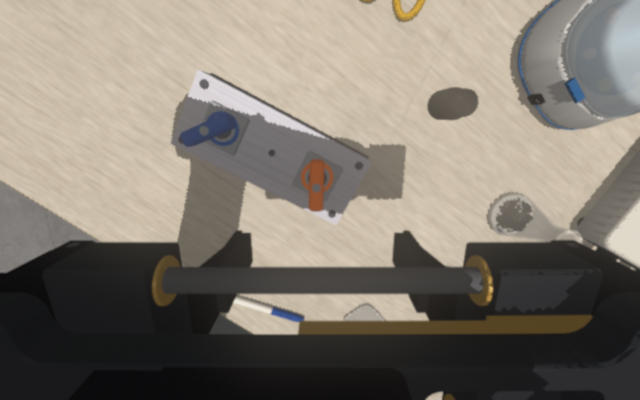

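```bash
python3 - <<'E'
from h import *
im=cv2.imread('pics/wrist2.png')[130:230,260:380]; cv2.imwrite('pics/w2z.png',cv2.resize(im,None,fx=6,fy=6,interpolation=cv2.INTER_CUBIC))
E
```

```text
(no output)
```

View pics/w2z.png

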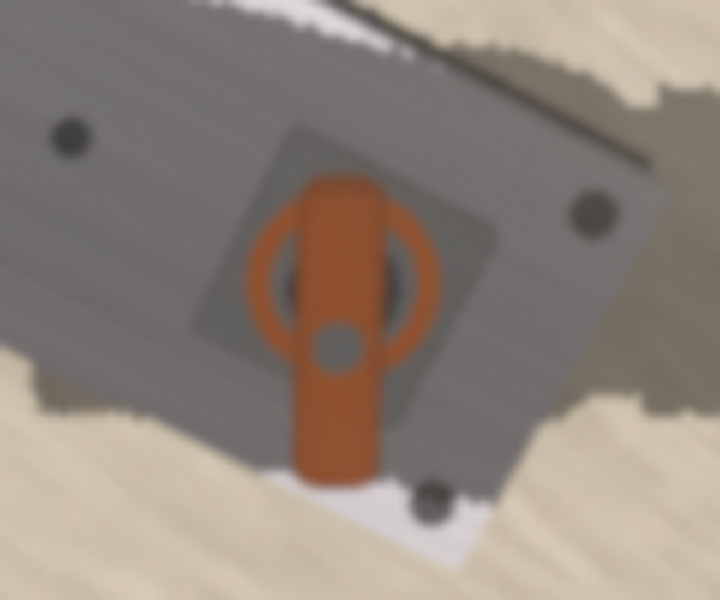

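```bash
python3 - <<'E'
from h import *
p=pickle.load(open('pics/wrist2.png.pkl','rb'))
W=lambda x,y,z:atz(p,(260+x/6,130+y/6),z)
print('dot',W(340,347,.107)); a,b=W(345,188,.107),W(337,478,.107);print(a,b,(a+b)/2,np.linalg.norm(a-b),np.degrees(np.arctan2(*(a-b)[1::-1])))
c=[W(*q,.053) for q in[(295,128),(497,235),(403,425),(195,328)]];print('flange',np.mean(c,0),[np.linalg.norm(c[i]-c[i-1]) for i in range(4)]);d=c[1]-c[0];print('blk ang',np.degrees(np.arctan2(d[1],d[0])))
print('ring',W(345,280,.053))
g=np.array([.565,.05])
d=W(340,347,.107)[:2]-r.sense()['tcp_pos'][:2];R=r.sense()['ee_rot'];print('tool y,z',R[:2,1]@d,R[:2,2]@d, 'yawy',np.degrees(np.arctan2(R[1,1],R[0,1])))
E
```

```text
dot [0.56729027 0.05768886 0.107     ]
[0.58902038 0.07288515 0.107     ] [0.54863916 0.04441475 0.107     ] [0.56882977 0.05864995 0.107     ] 0.04940857120260774 35.18538066692498
flange [0.56786608 0.05745602 0.053     ] [np.float64(0.04417653147436674), np.float64(0.04424576545308105), np.float64(0.04258761281099701), np.float64(0.045818545298704605)]
blk ang -80.87660294327031
ring [0.56771033 0.05797096 0.053     ]
tool y,z -0.005967538319660202 -0.009583198004212843 yawy -53.2929193874039
```

Call:
apply_moves([
  [0.03,-0.003,-0.004],
  [0.04,-0.003,-0.004],
  [0.035,0,0],
  [0.02,0,0],
  [0,0,0],
], twist=[1,0.5,0,0,0], claw=[1,1,1,1,1])

```text
time_s: 4.05
tcp_pos: [0.5696, 0.0582, 0.1113]
ee_rot: [[0.015, 0.571, -0.821], [0.006, -0.821, -0.571], [-1.0, 0.003, -0.016]]
wrist_force: [0.1, 0.7, 0.2]
gripper_width: 1.001
```

```bash
python3 - <<'E'
from h import *
p=snap('wrist','wrist3.png');snap('side','side3.png')
s=r.sense();print(s['time_s'],s['tcp_pos'],s['ee_rot'],s['wrist_force'])
im=cv2.imread('pics/side3.png')[90:290,230:430]; cv2.imwrite('pics/s3z.png',cv2.resize(im,None,fx=3,fy=3,interpolation=cv2.INTER_CUBIC))
E
```

```text
4.15 [0.57171833 0.05869594 0.11446697] [[ 0.02065165  0.57183714 -0.82010719]
 [ 0.00762687 -0.82034836 -0.57181325]
 [-0.99975764  0.00555404 -0.02130287]] [-0.42562417  0.47242246  1.25985503]
```

View pics/wrist3.png

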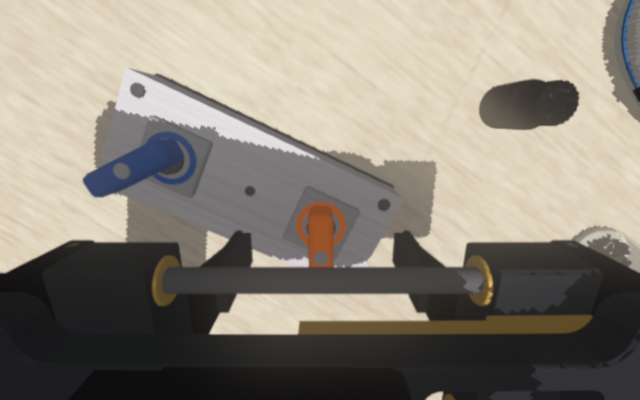

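View pics/s3z.png

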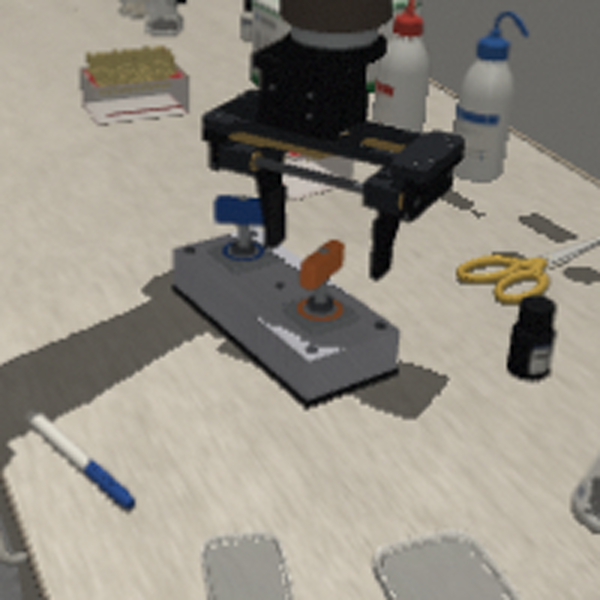

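```bash
python3 - <<'E'
from h import *
p=pickle.load(open('pics/wrist3.png.pkl','rb'))
g=atz(p,(321,257.5),.107);print(g)
print(p['view']) 
s=r.sense();print(s['time_s'],s['tcp_pos'],s['joint_velocities'])
R=s['ee_rot'];d=np.r_[g[:2],.096]-s['tcp_pos'];print(R.T@d)
E
```

```text
[0.56717912 0.05796046 0.107     ]
[[ 0.57059698 -0.82122587  0.00267506 -0.27695789]
 [-0.79142928 -0.5490186   0.26873457  0.48575605]
 [-0.21922313 -0.15545626 -0.96321056  0.40650981]
 [ 0.          0.          0.          1.        ]]
4.15 [0.57171833 0.05869594 0.11446697] [-0.08116148 -1.64539071  1.66333755  0.5077025   0.10963399  0.22045187]
[ 0.01836315 -0.0020949   0.00453659]
```

Call:
apply_moves([
  [0.012,-0.001,0.003],
  [0.013,-0.001,0.002],
  [0,0,0],
], twist=[0,0,0], claw=[1,1,1])

```text
time_s: 4.45
tcp_pos: [0.5695, 0.0584, 0.0924]
ee_rot: [[0.03, 0.571, -0.82], [0.011, -0.821, -0.571], [-1.0, 0.008, -0.03]]
wrist_force: [0.1, -0.1, 0.0]
gripper_width: 1.001
```

Call:
apply_moves([
  [0.0025,0,0.002],
  [0,0,0],
  [0,0,0],
  [0,0,0],
  [0,0,0],
], twist=[0,0,0,0,0], claw=[0.8,0.0,0,0,0])

```text
time_s: 4.95
tcp_pos: [0.5697, 0.0577, 0.0931]
ee_rot: [[0.036, 0.571, -0.82], [0.013, -0.821, -0.571], [-0.999, 0.01, -0.037]]
wrist_force: [-1.4, -0.6, -0.1]
gripper_width: 0.631
```

Call:
apply_moves([
  [0.001,0,0.001],
  [0.001,0,0.001],
  [0,0,0],
  [0,0,0],
], twist=[0,0,0,0], claw=[0,0,0,0])

```text
time_s: 5.35
tcp_pos: [0.5682, 0.0566, 0.0911]
ee_rot: [[0.036, 0.571, -0.82], [0.013, -0.821, -0.571], [-0.999, 0.01, -0.037]]
wrist_force: [0.5, 0.3, 0.6]
gripper_width: 0.263
```

Call:
apply_moves([
  [0,0,0],
  [0,0,0],
  [0,0,0],
], twist=[0,0,0], claw=[0,0,0])

```text
time_s: 5.65
tcp_pos: [0.5681, 0.0569, 0.091]
ee_rot: [[0.036, 0.572, -0.82], [0.013, -0.82, -0.572], [-0.999, 0.01, -0.037]]
wrist_force: [0.5, 0.3, 0.5]
gripper_width: 0.165
```

```bash
python3 - <<'E'
from h import *
s=r.sense();print(s['time_s'],s['tcp_pos'],s['ee_rot'],s['wrist_force'],s['moment'],s['gripper_width'],s['joints'])
E
```

```text
5.65 [0.5680698  0.05687521 0.0909523 ] [[ 0.0359345   0.57157066 -0.81976563]
 [ 0.0129494  -0.82049286 -0.57151008]
 [-0.99927025  0.00992146 -0.03688549]] [0.54645887 0.33243294 0.47460977] [-0.11568482  0.04142865  0.03039076] 0.1653954293627226 [ 22.01667233  24.31483064 -19.57708667   0.12108468 -43.92072534
 102.76999224]
```

Call:
apply_moves([
  [0.0002,0,0],
  [0.0002,0,0],
  [0.0002,0,0],
  [0.0002,0,0],
], twist=[8,8,8,8], claw=[0,0,0,0])

```text
time_s: 6.05
tcp_pos: [0.5683, 0.0563, 0.0903]
ee_rot: [[0.036, 0.031, -0.999], [0.011, -0.999, -0.031], [-0.999, -0.01, -0.036]]
wrist_force: [-0.8, -0.6, 0.7]
gripper_width: 0.17
```

```bash
python3 - <<'E'
from h import *
s=r.sense();R=s['ee_rot'];print(s['time_s'],s['tcp_pos'],R[:,0],np.degrees(np.arctan2(R[1,1],R[0,1])),s['wrist_force'],s['moment'],s['gripper_width'])
E
```

```text
6.05 [0.56832453 0.05627833 0.09031291] [ 0.03573832  0.01123777 -0.999298  ] -88.2263226946159 [-0.76492657 -0.55613613  0.68445878] [-0.28122258  0.14285843  0.0342397 ] 0.17015752976308918
```

Call:
apply_moves([
  [0.0002,0,0],
  [0.0002,0,0],
  [0.0002,0,0],
  [0.0002,0,0],
], twist=[8,8,8,6], claw=[0,0,0,0])

```text
time_s: 6.45
tcp_pos: [0.5681, 0.0556, 0.0898]
ee_rot: [[0.034, -0.491, -0.87], [0.009, -0.871, 0.492], [-0.999, -0.025, -0.025]]
wrist_force: [-0.8, 0.4, 1.3]
gripper_width: 0.171
```

```bash
cat > st.py <<'E'
from h import *
s=r.sense();R=s['ee_rot'];print(s['time_s'],s['tcp_pos'],R[:,0],np.degrees(np.arctan2(R[1,1],R[0,1])),s['wrist_force'],s['moment'],s['gripper_width'])
E
python3 st.py
```

```text
6.45 [0.56805012 0.05558271 0.08979413] [ 0.03420406  0.00916179 -0.99937288] -119.44688020539867 [-0.82700328  0.39439622  1.31340963] [0.05392508 0.29020804 0.09698831] 0.17141390372005208
```

Call:
apply_moves([
  [0.0002,0,0],
  [0.0002,0,0],
], twist=[6,6], claw=[0,0])

```text
time_s: 6.65
tcp_pos: [0.568, 0.0559, 0.0899]
ee_rot: [[0.034, -0.665, -0.746], [0.008, -0.746, 0.665], [-0.999, -0.029, -0.02]]
wrist_force: [-0.3, 1.4, 0.9]
gripper_width: 0.186
```

```bash
python3 st.py
```

```text
6.65 [0.56798408 0.0558903  0.08988263] [ 0.03373137  0.0083031  -0.99939644] -131.68867832017006 [-0.31339892  1.41430685  0.87342358] [0.32962602 0.07780202 0.81316382] 0.18580746191225242
```

Call:
apply_moves([
  [0,0,0],
  [-0.004,-0.0001,-0.0001],
  [-0.006,-0.0002,-0.0001],
  [-0.008,-0.0002,-0.0002],
], twist=[0,0,0,0], claw=[0,0,0,0])

```text
time_s: 7.05
tcp_pos: [0.5655, 0.0567, 0.0981]
ee_rot: [[0.026, -0.659, -0.751], [0.01, -0.751, 0.66], [-1.0, -0.025, -0.014]]
wrist_force: [7.7, 1.0, -20.8]
gripper_width: 0.18
```

```bash
python3 st.py
```

```text
7.05 [0.5655299  0.05665642 0.0980644 ] [ 0.02637074  0.00955305 -0.99960658] -131.27470782999626 [  7.66571636   0.99982853 -20.77307634] [-0.04509385 -2.26142918  0.40815524] 0.18041629485840827
```

Call:
apply_moves([
  [-0.003,-0.0012,-0.0015],
  [-0.006,-0.0008,-0.0008],
], twist=[0,0], claw=[0,0])

```text
time_s: 7.25
tcp_pos: [0.5662, 0.0563, 0.1019]
ee_rot: [[0.019, -0.659, -0.752], [0.009, -0.752, 0.659], [-1.0, -0.02, -0.008]]
wrist_force: [5.4, -0.2, -19.6]
gripper_width: 0.184
```

```bash
python3 st.py; python3 -c "
from h import *
snap('side','side4.png')
im=cv2.imread('pics/side4.png')[90:290,230:430]; cv2.imwrite('pics/s4z.png',cv2.resize(im,None,fx=3,fy=3,interpolation=cv2.INTER_CUBIC))"
```

```text
7.25 [0.56623068 0.05631127 0.1019484 ] [ 0.01924604  0.00920579 -0.9997724 ] -131.22643802066878 [  5.41896469  -0.19555369 -19.58895751] [ 0.13558478 -1.45003799  0.51556246] 0.18419429667289247
```

View pics/s4z.png

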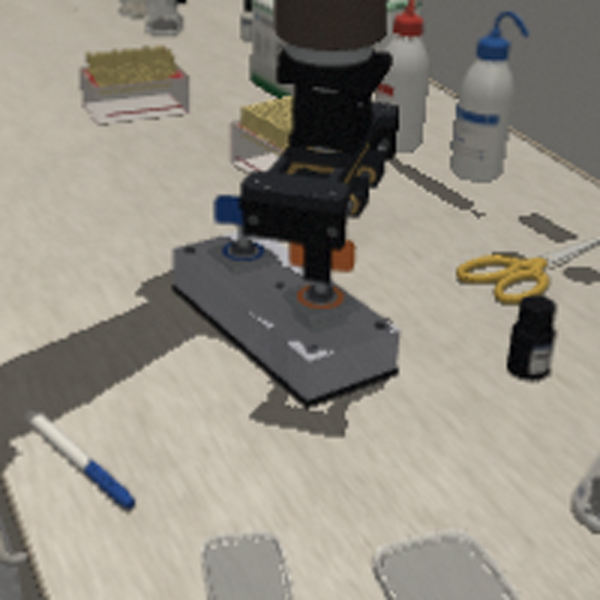

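```bash
python3 - <<'E'
from h import *
a=[cv2.imread(f'pics/side{i}.png')[150:220,305:375] for i in(3,4)]
cv2.imwrite('pics/cmp.png',cv2.resize(np.hstack(a),None,fx=5.5,fy=5.5,interpolation=cv2.INTER_CUBIC))
p=pickle.load(open('pics/side4.png.pkl','rb'))
for z in(.053,.063,.093,.103):
  q=proj(p,[.5672,.058,z])[0];print(z,(q-[305,150])*5.5)
E
```

```text
0.053 [173.01435337 234.62149666]
0.063 [173.97011682 215.2742257 ]
0.093 [176.89520638 155.89705674]
0.103 [177.88983629 135.64955553]
```

View pics/cmp.png

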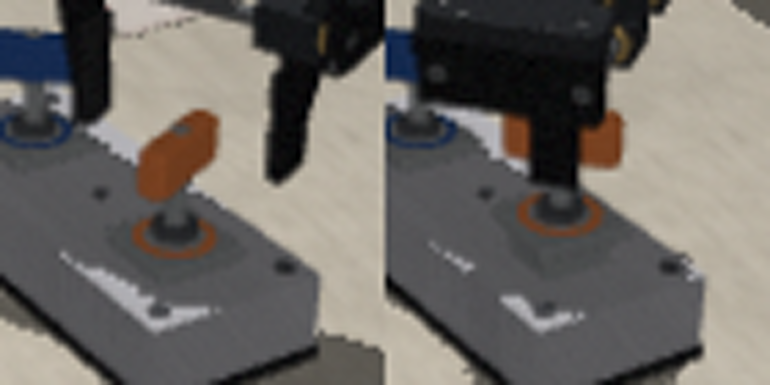

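Call:
apply_moves([
  [-0.008,-0.0012,-0.0012],
  [-0.008,-0.0007,-0.0007],
  [-0.008,-0.0005,-0.0005],
], twist=[0,0,0], claw=[0,0,0])

```text
time_s: 7.6
tcp_pos: [0.5677, 0.0554, 0.1265]
ee_rot: [[0.013, -0.66, -0.751], [0.007, -0.751, 0.66], [-1.0, -0.014, -0.005]]
wrist_force: [-0.2, -0.2, -3.4]
gripper_width: 0.171
```

```bash
python3 st.py
```

```text
7.6 [0.56765769 0.05538751 0.12651456] [ 0.01336469  0.00712388 -0.99988531] -131.31100632706583 [-0.24038681 -0.15381676 -3.35079912] [0.01783012 0.05419413 0.0309154 ] 0.17117735119754743
```

Call:
apply_moves([
  [-0.015,0,0],
  [-0.015,0,0],
  [-0.01,0,0],
  [0,0,0],
], twist=[0,0,0,0], claw=[0,0,0,0])

```text
time_s: 8.0
tcp_pos: [0.5698, 0.0543, 0.1816]
ee_rot: [[0.027, -0.662, -0.749], [0.008, -0.749, 0.662], [-1.0, -0.024, -0.015]]
wrist_force: [1.1, 0.1, -3.5]
gripper_width: 0.171
```

```bash
python3 st.py; python3 -c "
from h import *
p=snap('side','side5.png');q=snap('wrist','wrist5.png')
for d in imaging.regions_of('tub_lid',p)+imaging.regions_of('orange_plug',p): print(d['p'],d['centre'])
im=cv2.imread('pics/side5.png')[70:320,280:480]; cv2.imwrite('pics/s5z.png',cv2.resize(im,None,fx=3,fy=2.4,interpolation=cv2.INTER_CUBIC))"
```

```text
8.0 [0.56982689 0.05427783 0.18159568] [ 0.02726485  0.00847222 -0.99959234] -131.4374432118188 [ 1.07328995  0.13772256 -3.51234099] [ 0.01783742 -0.06564499 -0.00860547] 0.17144428579010282
0.85 [376.6, 289.7]
0.75 [311.2, 278.4]
0.63 [340.6, 162.9]
```

View pics/s5z.png

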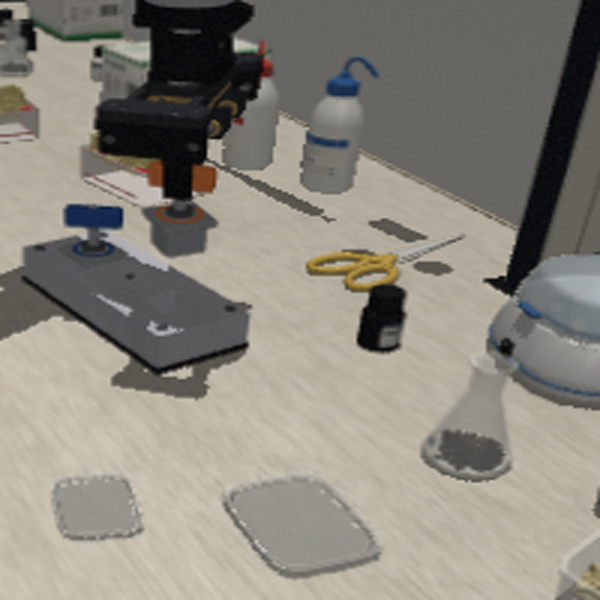

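View pics/wrist5.png

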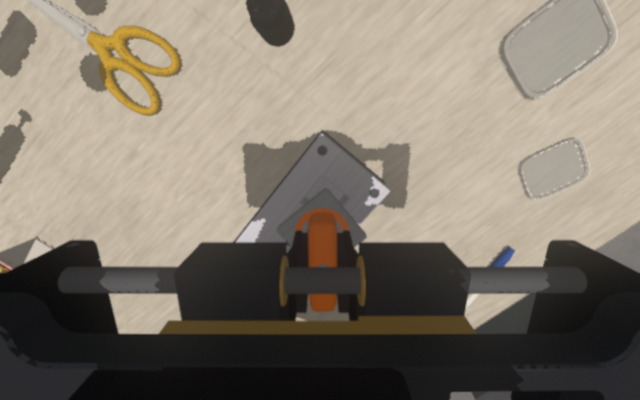

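```bash
python3 - <<'E'
from h import *
p=pickle.load(open('pics/side5.png.pkl','rb'))
b=atz(p,(280+467/3,70+460/2.4),0.0);print('flask',b)
for z in (.08,.1,.12,.14): print(z,proj(p,[b[0],b[1],z])[0], 'top px',280+495/3,70+358/2.4)
Z=lambda x,y,z:atz(p,(280+x/3,70+y/2.4),z)
c=[Z(225,492,.004),Z(322,476,.004),Z(378,553,.004),Z(272,574,.004)]
print(np.round(c,3),np.mean(c,0))
for d in (imaging.regions_of('tub_lid',snap('scene','scene5.png'))):
    pass
import lid
pp=snap('wrist','wrist6.png')
for d in imaging.regions_of('tub_lid',pp): print(d['p'],lid.quad(pp,d,.005))
s=r.sense();d=np.array([.5225,-.2225,s['tcp_pos'][2]])-s['tcp_pos'];print(s['ee_rot'].T@d,s['tcp_pos'])
E
```

```text
flask [ 0.67977527 -0.19917898  0.        ]
0.08 [443.0699969  231.17202883] top px 445.0 219.16666666666669
0.1 [445.03140194 222.99032489] top px 445.0 219.16666666666669
0.12 [447.03918238 214.56941069] top px 445.0 219.16666666666669
0.14 [449.09438322 205.90085289] top px 445.0 219.16666666666669
[[ 0.5   -0.173  0.004]
 [ 0.57  -0.181  0.004]
 [ 0.555 -0.269  0.004]
 [ 0.484 -0.262  0.004]] [ 0.52751784 -0.22102851  0.004     ]
0.93 ((528.3489379882812, -219.8941650390625), (108.72884368896484, 80.91806030273438), 85.5225830078125)
0.64 ((415.8921203613281, -151.32997131347656), (75.18669128417969, 58.60694885253906), 75.14331817626953)
[-0.00256954  0.23739501 -0.14895067] [0.56797314 0.05405288 0.17635342]
```

Call:
apply_moves([
  [0,0.015,-0.01],
  [0,0.022,-0.0145],
  [0,0.028,-0.018],
  [0,0.028,-0.018],
  [0,0.028,-0.018],
  [0,0.028,-0.018],
  [0,0.028,-0.018],
  [0,0.024,-0.0155],
  [0,0.012,-0.008],
  [0,0,0],
], twist=[0,0,0,0,0,0,0,0,0,0], claw=[0,0,0,0,0,0,0,0,0,0])

```text
time_s: 9.4
tcp_pos: [0.5253, -0.2112, 0.1693]
ee_rot: [[0.008, -0.661, -0.75], [0.004, -0.75, 0.661], [-1.0, -0.008, -0.003]]
wrist_force: [-0.0, -0.1, -3.2]
gripper_width: 0.171
```

```bash
python3 - <<'E'
from h import *
import lid
exec(open('st.py').read())
pp=snap('wrist','wrist7.png');q=snap('side','side7.png')
for d in imaging.regions_of('tub_lid',pp): print(d['p'],d['centre'],lid.quad(pp,d,.005))
d=np.array([.527,-.223,0.1])-s['tcp_pos'];print(s['ee_rot'].T@d)
E
```

```text
9.4 [ 0.52534505 -0.21120144  0.16930196] [ 0.00764614  0.00429819 -0.99996153] -131.41081288657992 [-0.02281186 -0.06965357 -3.23017299] [ 0.00955177 -0.03391933  0.05280379] 0.17101069163448812
0.83 [334.6, 173.1] ((527.7308349609375, -220.16079711914062), (103.44967651367188, 80.05541229248047), 86.12995910644531)
[ 0.06926124  0.00832772 -0.00884516]
```

View pics/wrist7.png

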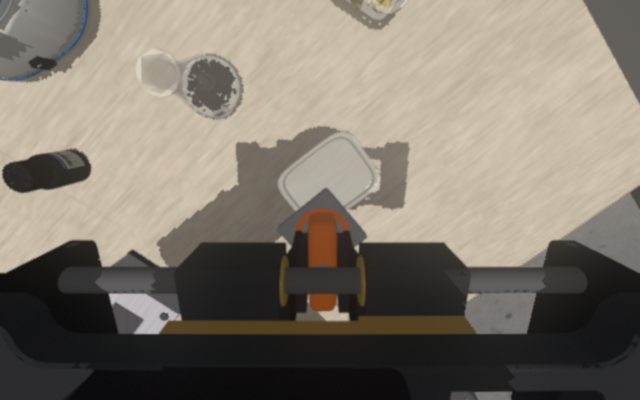

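View pics/side7.png

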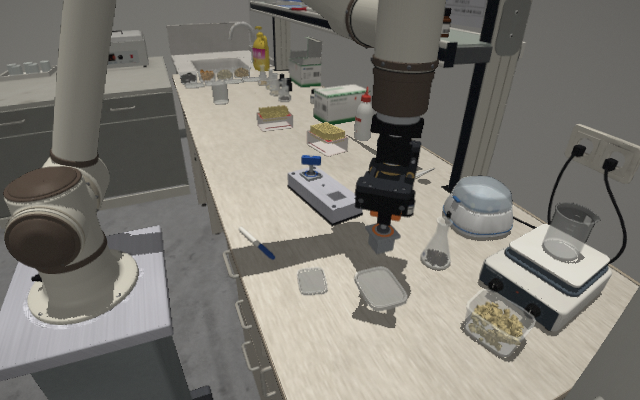

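Call:
apply_moves([
  [0.012,0.003,-0.004],
  [0.022,0.003,-0.004],
  [0.022,0,0],
  [0.01,0,0],
  [0,0,0],
], twist=[0,0,0,0,0], claw=[0,0,0,0,0])

```text
time_s: 10.05
tcp_pos: [0.5302, -0.2159, 0.0997]
ee_rot: [[0.009, -0.654, -0.756], [0.005, -0.756, 0.655], [-1.0, -0.01, -0.004]]
wrist_force: [-0.6, -0.1, -3.3]
gripper_width: 0.165
```

```bash
python3 st.py
```

```text
10.05 [ 0.53018576 -0.21590447  0.09968971] [ 0.00934241  0.00480568 -0.99994481] -130.88302848056716 [-0.63519711 -0.05820189 -3.32309851] [-0.03348016  0.09840666  0.00184502] 0.16477158254518298
```

Call:
apply_moves([
  [0.003,0.004,-0.0015],
  [0.003,0.002,-0.001],
  [0.003,0,0],
  [0.002,0,0],
], twist=[0,0,0,0], claw=[0,0,0,0])

```text
time_s: 10.45
tcp_pos: [0.5301, -0.2224, 0.0901]
ee_rot: [[0.014, -0.653, -0.757], [0.004, -0.757, 0.653], [-1.0, -0.012, -0.008]]
wrist_force: [-0.7, 0.3, -2.4]
gripper_width: 0.167
```

```bash
python3 st.py;  python3 -c "
from h import *
p=snap('side','side8.png')
im=cv2.imread('pics/side8.png')[200:320,310:460]; cv2.imwrite('pics/s8z.png',cv2.resize(im,None,fx=5,fy=5,interpolation=cv2.INTER_CUBIC))"
```

```text
10.45 [ 0.53013664 -0.2223535   0.09011362] [ 0.01375956  0.00351309 -0.99989916] -130.7582268515956 [-0.6809999   0.29609966 -2.35963276] [-0.00335758  0.05192274 -0.02120099] 0.16676662922133656
```

View pics/s8z.png

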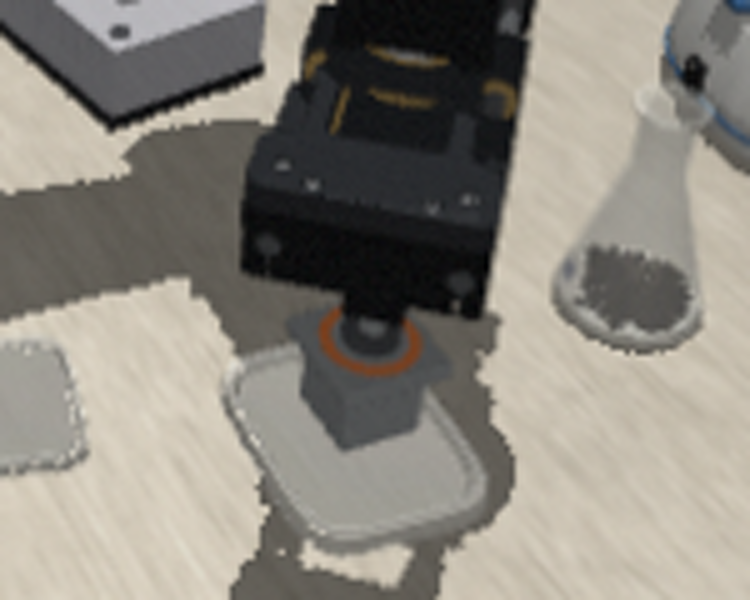

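Call:
apply_moves([
  [0.002,0.0007,0.0007],
  [0.002,0.0007,0.0007],
  [0.002,0,0],
], twist=[0,0,0], claw=[0,0,0])

```text
time_s: 10.8
tcp_pos: [0.5286, -0.2226, 0.0844]
ee_rot: [[0.016, -0.653, -0.757], [0.003, -0.758, 0.653], [-1.0, -0.013, -0.01]]
wrist_force: [-0.1, -0.6, -3.7]
gripper_width: 0.173
```

```bash
python3 st.py
```

```text
10.8 [ 0.52855587 -0.22258911  0.08441924] [ 0.01551781  0.00319217 -0.9998745 ] -130.75045137840934 [-0.12878043 -0.62852049 -3.67618828] [0.01235445 0.02958873 0.01548224] 0.17329994298483284
```

Call:
apply_moves([
  [0.0015,0,0],
  [0.0015,0,0],
], twist=[0,0], claw=[0,0])

```text
time_s: 11.0
tcp_pos: [0.5291, -0.2227, 0.0831]
ee_rot: [[0.016, -0.652, -0.758], [0.002, -0.758, 0.652], [-1.0, -0.012, -0.011]]
wrist_force: [-4.5, 3.2, 9.7]
gripper_width: 0.169
```

```bash
python3 st.py
```

```text
11.0 [ 0.5290617  -0.22269659  0.08306924] [ 0.01613285  0.00228666 -0.99986724] -130.68774612463287 [-4.50586769  3.22556878  9.72640701] [1.02041387e+00 1.26804772e+00 3.52593503e-04] 0.1693061603078241
```

Call:
apply_moves([
  [0,0,0],
  [0,0,0],
], twist=[0,0], claw=[0,0])

```text
time_s: 11.2
tcp_pos: [0.5294, -0.2226, 0.0837]
ee_rot: [[0.017, -0.652, -0.758], [0.002, -0.758, 0.652], [-1.0, -0.013, -0.012]]
wrist_force: [0.8, 0.6, -2.8]
gripper_width: 0.171
```

```bash
python3 st.py;  python3 -c "
from h import *
p=snap('side','side9.png');snap('wrist','wrist9.png')
im=cv2.imread('pics/side9.png')[200:320,310:460]; cv2.imwrite('pics/s9z.png',cv2.resize(im,None,fx=5,fy=5,interpolation=cv2.INTER_CUBIC))"
```

```text
11.2 [ 0.52941836 -0.22262853  0.08367129] [ 0.01746877  0.00208824 -0.99984523] -130.67085525021767 [ 0.79457132  0.56944281 -2.81570124] [ 0.0719777   0.06256942 -0.00299749] 0.17134559601965277
```

View pics/s9z.png

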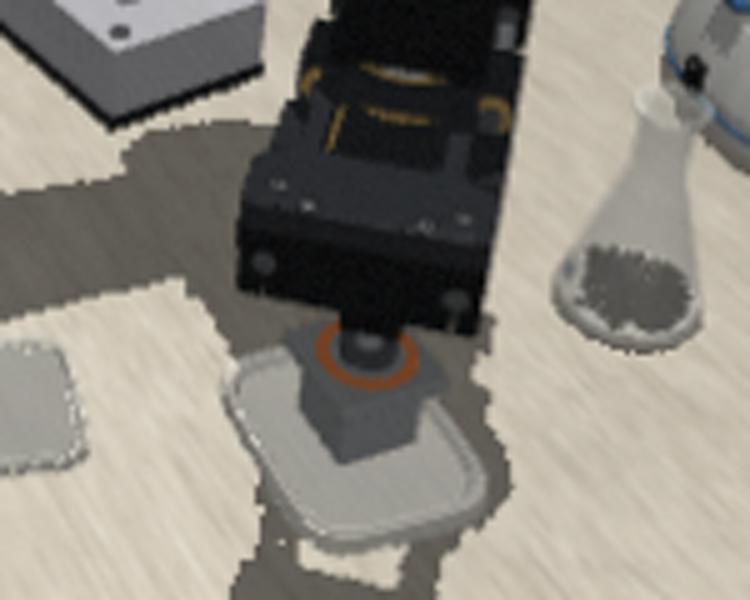

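```bash
python3 - <<'E'
from h import *
p=pickle.load(open('pics/side9.png.pkl','rb'))
Z=lambda x,y,z:atz(p,(310+x/5,200+y/5),z)
a,f,b=Z(303,420,.008),Z(348,463,.008),Z(418,441,.008);print(a,f,b,(a+b)/2,np.linalg.norm(a-f),np.linalg.norm(b-f))
print('ring',Z(368,353,.046))
c=[Z(225,390,.003),Z(478,515,.003)];print(c, 'lidproj',(proj(p,[.5275,-.2205,.004])[0]-[310,200])*5)
# lid extremes
print([Z(*q,.004) for q in[(222,395),(345,553),(490,480)]])
w=pickle.load(open('pics/side1.png.pkl','rb'))
E
```

```text
[ 0.5137121 -0.2099297  0.008    ] [ 0.51798569 -0.23609863  0.008     ] [ 0.54859456 -0.23660765  0.008     ] [ 0.53115333 -0.22326868  0.008     ] 0.026515583980272543 0.030613100991478303
ring [ 0.53078317 -0.22134323  0.046     ]
[array([ 0.4965087 , -0.17935256,  0.003     ]), array([ 0.55169785, -0.27327722,  0.003     ])] lidproj [347.0959064  435.90119774]
[array([ 0.49353835, -0.18229051,  0.004     ]), array([ 0.49654931, -0.27043423,  0.004     ]), array([ 0.56519194, -0.26118712,  0.004     ])]
```

Call:
apply_moves([
  [0.001,0,0],
  [0.0005,0,0],
  [0,0,0],
  [0,0,0],
  [0,0,0],
  [0,0,0],
], twist=[0,0,0,0,0,0], claw=[0,0.2,0.3,0.5,0.6,0.6])

```text
time_s: 11.9
tcp_pos: [0.5314, -0.2233, 0.0837]
ee_rot: [[0.021, -0.651, -0.759], [0.0, -0.759, 0.651], [-1.0, -0.014, -0.016]]
wrist_force: [0.2, -0.0, 0.2]
gripper_width: 0.476
```

```bash
python3 st.py;  python3 -c "
from h import *
p=snap('side','side10.png');snap('wrist','wrist10.png')
im=cv2.imread('pics/side10.png')[200:320,310:460]; cv2.imwrite('pics/s10z.png',cv2.resize(im,None,fx=5,fy=5,interpolation=cv2.INTER_CUBIC))"
```

```text
11.9 [ 0.53142332 -0.22329567  0.08367424] [ 2.13964150e-02  3.18049142e-04 -9.99771020e-01] -130.60286610739908 [ 0.20284012 -0.02886638  0.21711804] [ 0.02152771  0.04033284 -0.03474821] 0.47622892349612433
```

View pics/s10z.png

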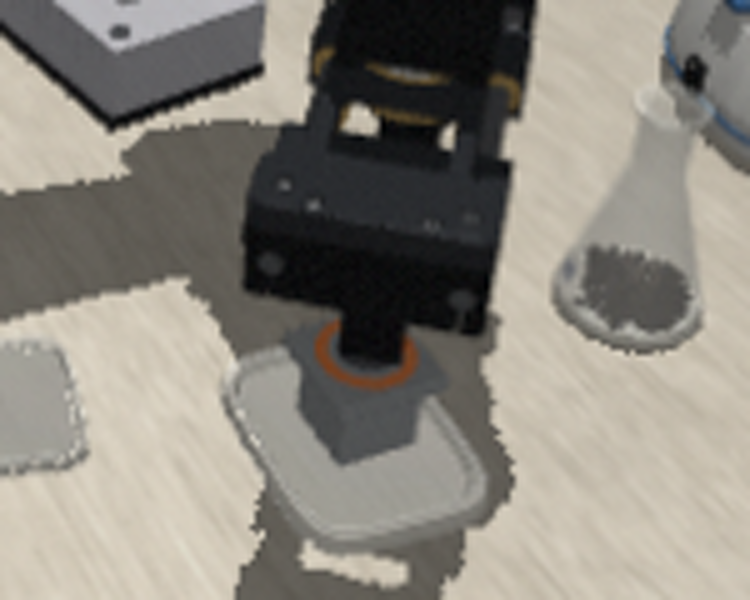

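View pics/wrist10.png

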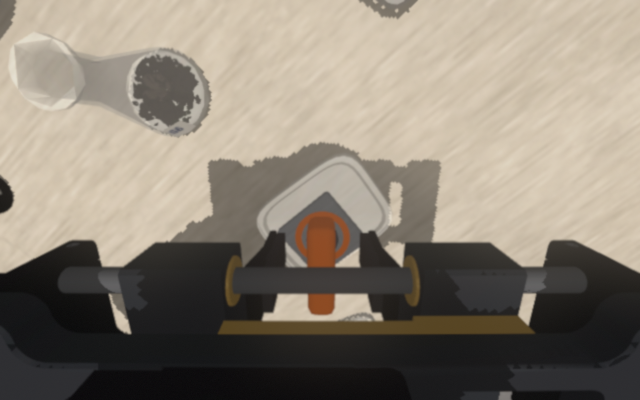

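Call:
apply_moves([
  [0,0,0],
  [-0.01,0,0],
  [-0.03,0,0],
  [-0.04,0,0],
  [-0.04,0,0],
  [-0.03,0,0],
  [0,0,0],
  [0,0,0],
  [0,0,0],
], twist=[0,0,0,0,0,0,0,0,0], claw=[0.8,0.8,0.8,0.8,0.8,0.8,0.8,0.8,0.8])

```text
time_s: 12.9
tcp_pos: [0.5274, -0.2237, 0.2432]
ee_rot: [[0.022, -0.651, -0.759], [-0.001, -0.759, 0.651], [-1.0, -0.014, -0.017]]
wrist_force: [-0.5, -0.2, -0.8]
gripper_width: 0.798
```

```bash
python3 st.py;  python3 -c "
from h import *
p=snap('side','side11.png');snap('wrist','wrist11.png')
im=cv2.imread('pics/side11.png')[130:320,270:460]; cv2.imwrite('pics/s11z.png',cv2.resize(im,None,fx=3.1,fy=3.1,interpolation=cv2.INTER_CUBIC))"
```

```text
12.9 [ 0.52735065 -0.2237034   0.24324375] [ 2.21778399e-02 -7.39902613e-04 -9.99753768e-01] -130.60672631242664 [-0.5000352  -0.16354202 -0.82790137] [ 0.05036643  0.01490908 -0.00599432] 0.7978574699860785
```

View pics/s11z.png

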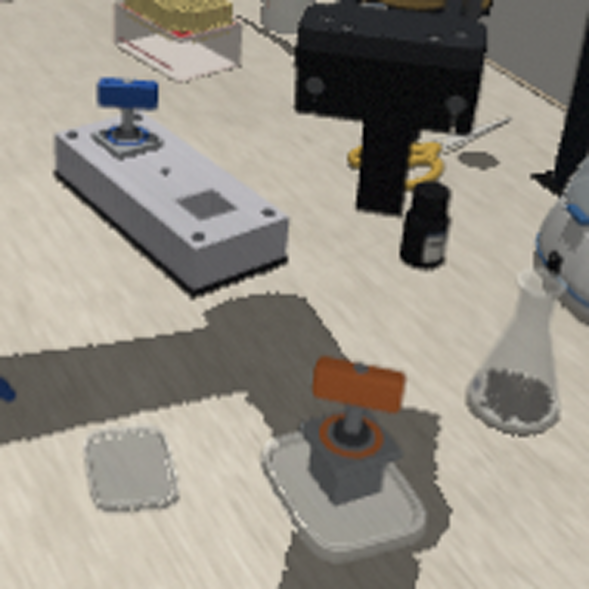

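View pics/wrist11.png

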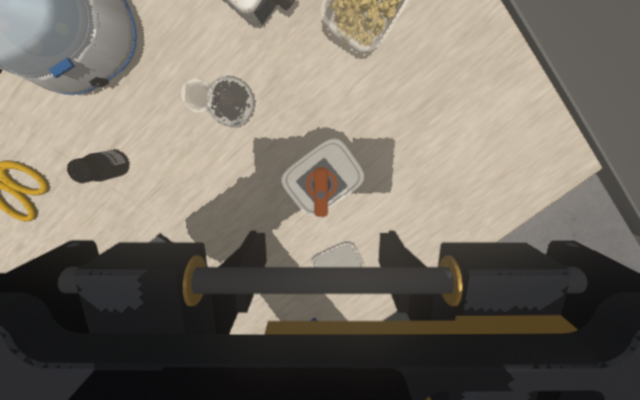

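```bash
python3 -c "
from h import *
p=pickle.load(open('pics/wrist11.png.pkl','rb'));print(atz(p,(321,183),.046),atz(p,(322,177),.006))
print(job.finish_job())"
```

```text
[ 0.53026958 -0.22020349  0.046     ] [ 0.52960586 -0.22053116  0.006     ]
the job is handed in; nothing more can be done
None
```

I screwed the orange rod home, pulled the plug out of its well and set it upright on the larger tub lid. I then let go, backed off and handed the job in at about 13 s. No verdict was reported.

- **Rod:** I turned it about 76° clockwise. At the end the moment about vertical jumped to 0.8 N m and the jaws were forced about 1 mm wider, so I took it to be at the stop. The rod angle itself was not measured.
- **Pull:** The plug dragged in its well at first, with about 20 N on the wrist. A small sideways correction freed it, and after that the wrist force showed only the plug's weight.
- **Placing:** It touched down at the expected height, with a contact force of about 10 N. The arm then drifted up about 0.6 mm, so I pressed down slightly again before opening the fingers.
- **Final checks:** The last side view shows the plug standing upright on the lid. The last wrist view puts its axis within about 3 mm of the lid's centre. The lid measured about 80 x 104 mm, which is the size asked for. The blue plug appears unmoved, though I judged that by eye only. The gripper was clear, about 15 cm above.
- **Disagreements:** My estimates of the lid's centre differed by up to about 7 mm between cameras. The tool also tilted by up to 2° during the moves. Both are well inside the limits.

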